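# Unlock the sample carriage and slide it to its stop

## Robot

A 6-joint arm with a two-finger parallel gripper is mounted at the origin on a cart in front of the work surface, level with it; the furniture and walls round the work are solid. World frame = base frame: x ahead of the robot, y to its left, z up, the work surface at z = 0. Lengths are in m, angles in rad, forces in N, time in s.
With the tool pointing down it reaches from about 0.275 to 0.75 m from the base axis. Payload 10.2 kg.
Tool frame: the origin (TCP) lies where the fingers leave the gripper's body, on its centre line; the fingertips stand arm.tip_reach ahead of it and the grasp point (between the pads) lies 54 mm ahead of it (arm.tip_reach is the distance from the TCP to the fingertips, in m); z points along the fingers, y is the line along which they close (so a half turn about z gives the same grasp; the last joint's range is limited). The gripper opens to 85 mm and grips with 20 to 120 N. Pads are 22 mm wide; open, the fingers measure 114 mm over their backs; the gripper's body (76 mm by 85 mm) begins 54 mm behind the grasp point. The pads swing forward as they close: fully open they stand 13 mm farther back than shut.
Start: joints at [0.894, 0.313, 1.498, -0, 1.331, -0.223], TCP at [0.23, 0.472, 0.304] pointing down, gripper open.
Joint ranges: [-2.94, 2.94], [-0.97, 2.17], [0.19, 2.56], [-1.23, 4.37], [0.02, 3.11], [-2.88, 2.88]. Speed limits (rad/s): [2.39, 2.39, 3.01, 3.14, 3.14, 3.14].

## Interface

Orientations are given as a unit quaternion [w, x, y, z].
In Python, from bench import status, viewer, workorder, arm gives the robot as it stands.
- The arm moves only by the shell command python3 -m jog 'ROWS' [FORCE]. ROWS is JSON, a list that holds one entry, the list of rows, each a list of 7 numbers: the turn, a rotation vector about the tool's x, y, z in degrees, then the shift along the tool's x, y, z in mm, then the closure, from 0 (fully open) to 1 (shut). In form: [[[wx, wy, wz, tx, ty, tz, grip], ...]]. A call has 1 to 10 rows; each row is the pose to reach, as a shift and turn from the pose commanded when the call began, along the tool's axes at that moment; what a row does not reach only later rows make up. A row lasts 1/12 s, in which the tool goes at most 41.7 mm and 7.16 degrees, less where a joint would pass 70% of its speed; a pose out of reach is approached as far as the arm can. A call with a gripper value outside its range is refused whole. The fingers move at their own pace and stop on an object; FORCE is the grip in N (left out, the last holds). Time passes only in rows, so rows that repeat a pose let the fingers close. It gives the time, the measured TCP pose, the force, the opening and the grip force at its end, in the units of the state.
- status.get_state(): the state, without advancing time (a new reading comes with each control period).
- viewer.snapshot(name): name is "side" or "top" or "wrist"; returns a dict with "pixels" (384x512x3 uint8, red, green, blue), "range_z" (384x512 float32, m along the optical axis (not along the pixel's ray), 0 where there is no reading), "vfov" (degrees; the focal length in pixels is half the picture's height over the tangent of half this angle, whatever the lens; pixels are square), "cx", "cy" (the principal point, pixels), "dist" ([k1, k2, p1, p2, k3] as OpenCV has them; the pictures are not rectified), "position" and "attitude" of the camera in the world. Camera axes: x right, y down, z forward; pixel columns grow to the right and rows downward; lengths in m; the calibration is good to about 2 mm. A picture is of the moment at which its call begins.
- workorder.sign_off(): hands the job in; it is judged then, once.
The state is a dict: "t": time; "q": joint angles; "qd": joint speeds; "tau": joint torques, N m; "tcp_pos": TCP position; "ee_rot": TCP orientation; "contact_force": force on the tool from outside, world axes, zero at the start; "moment": the same for the moment, N m; "grip_width": finger opening in m; "gripper_force": force on a finger pad.
Only numpy, scipy, OpenCV 4.12 (cv2) and the standard library are available. Lean on these libraries where they do the work, as an engineer would, in place of code of your own. Each camera call takes 0.05 s, during which the arm holds its last target. There are 200 camera calls.

## Task

Press the round lock button on the sample carriage down with the closed fingertips and, keeping it held down all the way, push the carriage gently along its rail until it is fully against the end stop; only then let the button come up so that the carriage locks there, and move clear. The crucible rides along in its cell: do not touch it, and leave the things standing around alone. Nothing is to be gripped or lifted.

Things in the scene. Friction and masses are not known exactly. Their poses are not given: they have to be found in the camera images.
- rail: Fixed slide rail on the worktop: aluminium base plate 345 x 90 x 8 mm, two round steel guide rods, a grey block 32 mm high at each end. Origin: centre of the underside, on the worktop. Its x axis is the direction in which the carriage must slide (roughly away from the robot; place and heading vary); z is up.
- carriage (a joint): Travel of the carriage along rail x, m: 0 locked at home, growing to the end stop, met at 0.095 to 0.135. Aluminium plate 116 mm long, 80 mm wide, flat deck 45 mm above the worktop. Sliding takes about 2 N plus 6 N per m/s. With the button up it is locked (up to 2 mm of play); if the button is let up on the way, a sprung pin locks into the next of a row of notches 12 mm apart.
- lock_button (a joint): How far the lock button is pressed, m: 0 up, 0.009 fully down. The carriage is free when the button is down by more than 0.005; aim for about 0.007. Spring: 2 N at first touch, about 5 N at 0.007, 5.6 N fully down; it springs up by itself.
- button_top (a point): Centre of the flat top of the round black lock button, 25 mm in diameter, near the trailing end of the carriage; moves with the carriage and the button. Up, it stands 14 mm above the deck (59 mm above the worktop); fully down, 5 mm above the deck; the collar round it 4 mm. Axes as the rail's.
- push_wall (a point): Upright grey wall on the carriage just ahead of the button, to be pushed by the fingertips that hold the button. Point: mid-width of the face towards the button, 20 mm above the deck. The face is 22 mm ahead (rail +x) of the button's axis, 50 mm wide, 30 mm high above the deck; the wall is 7 mm thick.
- carriage_nose (a point): Middle of the carriage's leading end face, 95 mm ahead (rail +x) of the button's axis, 39.5 mm above the worktop. Axes as the rail's.
- stop_face (a point): Middle of the contact face of the end stop's black rubber bumper, 39.5 mm above the worktop. Axes as the rail's. The carriage is home against the stop when carriage_nose reaches this point (along the rail's x).
- end_stop: End stop: grey block 22 mm (along the rail) x 90 mm, 50 mm high, clamped astride the rail, a small steel screw on top (up to 61 mm high); a thin steel keeper bar reaches from it low along the rail under the carriage. Origin: on the worktop below its contact face; axes as the rail's. Its place along the rail varies; fixed in a run.
- cell (a point): Centre of the round cell on the carriage deck in which the crucible stands, 66 mm ahead (rail +x) of the button's axis, on the deck (45 mm above the worktop); its rim is 39 mm across and 6 mm high.
- crucible: White porcelain crucible, 39 mm across its rim, 32 mm high, open, standing loose in the cell on the carriage. Origin: centre of its foot. Not to be touched.
- weigh_bottle: Clear glass weighing bottle with lid, 39 mm across, 58 mm high, standing to the left of the rail's far half. Origin: centre of its foot. Leave alone.
- jar: Small grey-filled wide jar, 47 mm across, 46 mm high, standing between the near end of the rail and the edge of the worktop. Origin: centre of its foot. Leave alone.
- tape: Roll of black tape lying flat left of the rail's near end, 58 mm across, 19 mm high. Origin: centre of its underside. Leave alone.

How it is judged:
On the way, in this order (a step that is already met when the one before it is completed fails the run):
1. the button is held down and the carriage has left its home place (value of joint lock_button above 0.005 m and value of joint carriage above 0.015 m and x of carriage_nose in the frame of stop_face below -0.02 m), for 0.1 s.
2. the carriage is against the end stop with the button still held down (value of joint lock_button above 0.004 m and x of carriage_nose in the frame of stop_face above -0.003 m), for 0.2 s.
At the end, for the whole second after the job is handed in: The carriage rests against the end stop (gap under 3 mm), the lock button is up (within 1.5 mm), and the crucible stands upright (within 0.2 rad) in its cell, within 8 mm of its centre (x of carriage_nose in the frame of stop_face above -0.003 m and value of joint lock_button below 0.0015 m and velocity of joint carriage between -0.005 and 0.005 m/s and horizontal distance between crucible and cell below 0.008 m and angle between crucible's own z axis and vertical below 0.2 rad); the robot touches nothing.
It fails at once if the lock button is let up while the carriage is between its home place and the end stop (value of joint carriage above 0.006 m and x of carriage_nose in the frame of stop_face below -0.008 m and value of joint lock_button below 0.0048 m).
It fails at once if the crucible is touched by the robot (contact force between crucible and the fingers above 0.5 N or contact force between crucible and the arm above 0.5 N).
It fails at once if the crucible is lifted off, slides or topples out of its cell on the carriage (z of crucible in the frame of cell above 0.006 m or horizontal distance between crucible and cell above 0.01 m or angle between crucible's own z axis and vertical above 0.3 rad).
It fails at once if a bystander (weighing bottle, jar or tape) is moved or lifted by more than 15 mm (distance of any of weigh_bottle, jar, tape from where it was at the start of the episode above 0.015 m).
It also fails if it takes over 40 s, if anything falls off the work surface, if the arm or the gripper's body presses on something with over 40 N, if the wrist force passes 120 N, or if a joint passes its speed limit or range.

## Working session

There is one attempt and no reset: what is moved stays moved. The work goes in short steps, Python scripts to look and compute and a shell command to move; the robot and the scene stay as the last step left them, time stands still between calls to the robot, and variables do not carry over. Pictures are saved under pics/ and viewed, at most 11 in all, crops included, and the job is handed in when it is done.

```bash
ls; mkdir -p pics; cat > h.py <<'E'
import numpy as np, cv2
from scipy.spatial.transform import Rotation as R
from bench import status, viewer, workorder, arm
def rot(q): return R.from_quat([q[1],q[2],q[3],q[0]]).as_matrix()
def cam(s):
    f=s['pixels'].shape[0]/2/np.tan(np.radians(s['vfov'])/2)
    return np.array([[f,0,s['cx']],[0,f,s['cy']],[0,0,1]]),np.array(s['dist'],float),rot(s['attitude']),np.array(s['position'])
def onplane(s,uv,z):
    K,d,A,p=cam(s)
    n=cv2.undistortPoints(np.array(uv,float).reshape(-1,1,2),K,d).reshape(-1,2)
    r=np.c_[n,np.ones(len(n))]@A.T
    return p+r*((z-p[2])/r[:,2])[:,None]
def proj(s,P):
    K,d,A,p=cam(s)
    return cv2.projectPoints((np.atleast_2d(P)-p)@A,np.zeros(3),np.zeros(3),K,d)[0].reshape(-1,2)
def cloud(s):
    K,d,A,p=cam(s);h,w=s['range_z'].shape
    g=np.stack(np.meshgrid(np.arange(w),np.arange(h)),-1).reshape(-1,1,2).astype(float)
    n=cv2.undistortPoints(g,K,d).reshape(-1,2)
    return ((np.c_[n,np.ones(len(n))]*s['range_z'].reshape(-1,1))@A.T+p).reshape(h,w,3)
def save(s,name): cv2.imwrite('pics/'+name,s['pixels'][...,::-1])
E
python3 - <<'E'
from h import *
ims=[]
for n in ('top','side'):
    s=viewer.snapshot(n); ims.append(s['pixels']); print(n,s['position'],s['vfov'],s['dist'])
    np.save(n+'.npy',s,allow_pickle=True); save(s,n+'0.png')
st=status.get_state();print(st['t'],st['tcp_pos'],st['ee_rot'],arm.tip_reach,st['contact_force'])
print(rot(st['ee_rot']).round(3))
E
```

```text
pics
top [0.35164508 0.29769635 0.91957547] 46.50861847200679 [0.02480429 0.         0.         0.         0.        ]
side [ 0.39068489 -0.32656197  0.60364459] 56.62242617070877 [-0.05236787  0.          0.          0.          0.        ]
0.1 [0.23006402 0.47174812 0.303393  ] [-2.41333167e-04  2.24966471e-01  9.74366341e-01 -5.11576917e-04] 0.0726 [-0.09136854 -0.87884592  0.39006135]
[[-0.899  0.438 -0.001]
 [ 0.438  0.899 -0.001]
 [ 0.    -0.001 -1.   ]]
```

View pics/top0.png

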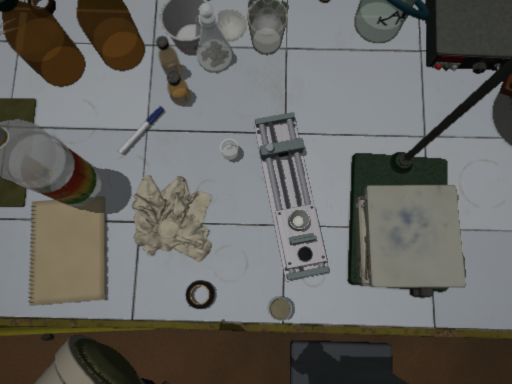

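View pics/side0.png

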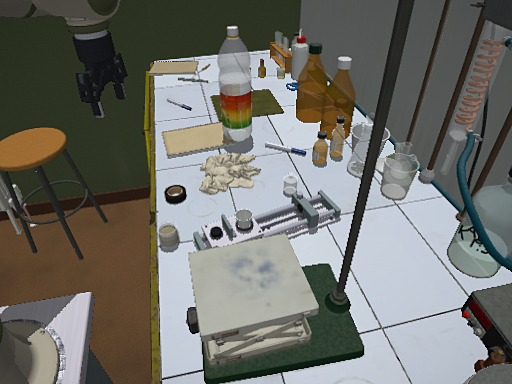

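The top view shows the button at about (306,254), the push wall at (302,239), the crucible at (299,220), the end stop at (283,146), and the rail running from (308,272) to (276,118). In the side view the button is at (216,232).

```bash
python3 - <<'E'
from h import *
s=np.load('top.npy',allow_pickle=True).item()
c=s['pixels'][105:285,240:340]
cv2.imwrite('pics/crop.png',cv2.resize(np.rot90(c),None,fx=4.4,fy=4.4,interpolation=cv2.INTER_CUBIC)[...,::-1])
hsv=cv2.cvtColor(s['pixels'],cv2.COLOR_RGB2HSV)
P=cloud(s)
# button
m=(s['pixels'].max(2)<50).astype(np.uint8); m[:, :290]=0; m[:,325:]=0; m[:242]=0; m[266:]=0
n,l,st,ce=cv2.connectedComponentsWithStats(m); print(st,ce)
i=1+st[1:,4].argmax(); b=onplane(s,[ce[i]],.059); print('button',b, P[l==i].mean(0),np.median(P[l==i],0))
# rail region by height over table
z=P[...,2]; box=np.zeros(z.shape,bool); box[108:285,245:335]=1
print('table z',np.median(z[150:200,330:345]),np.median(z[200:280,225:265]))
for lo,hi in((.004,.012),(.026,.037),(.038,.049),(.046,.056),(.055,.08)):
    k=(z>lo)&(z<hi)&box; n,l,st,ce=cv2.connectedComponentsWithStats(k.astype(np.uint8))
    for j in range(1,n):
        if st[j,4]>40:
            q=P[l==j]; r=cv2.minAreaRect((q[:,:2]*1000).astype(np.float32)); print(lo,hi,st[j],ce[j].round(1),q.mean(0).round(4),'rect',np.round(r[0],1),np.round(r[1],1),round(r[2],1))
sd=np.load('side.npy',allow_pickle=True).item()
p=sd['pixels']; m=(p.max(2)<50).astype(np.uint8); k=np.zeros_like(m); k[220:245,203:230]=1; m*=k
n,l,st,ce=cv2.connectedComponentsWithStats(m); print(st,ce); i=1+st[1:,4].argmax(); print('side',onplane(sd,[ce[i]],.056),np.median(cloud(sd)[l==i],0))
E
```

```text
[[     0      0    512    384 196465]
 [   295    243      2      1      2]
 [   298    247     14     14    140]
 [   324    262      1      1      1]] [[255.46411829 191.45485455]
 [295.5        243.        ]
 [304.79285714 253.61428571]
 [324.         262.        ]]
button [[0.41826005 0.21024628 0.059     ]] [0.41846269 0.20999531 0.05647821] [0.41796793 0.20977132 0.05700151]
table z -0.0020126583963220313 -0.0021215354359725436
0.004 0.012 [293 119   6  20  50] [295.4 129. ] [0.6885 0.2259 0.0063] rect [689.2 225.8] [42.   6.6] 12.4
0.004 0.012 [254 122   9  30  98] [258.1 135.9] [0.6711 0.3058 0.0067] rect [670.8 305.2] [65.4  9.9] 12.3
0.004 0.012 [273 122  18  21 255] [281.1 131.7] [0.6815 0.2565 0.0067] rect [681.2 256.3] [41.9 31.6] 12.3
0.004 0.012 [265 125   7  19  75] [268.2 134.1] [0.6755 0.2842 0.0067] rect [675.2 284.1] [41.2  8.4] 11.1
0.004 0.012 [300 153  14  51 149] [306.2 177.4] [0.582  0.2024 0.0066] rect [581.  202.2] [111.2   6.9] 12.4
0.004 0.012 [291 154  14  52 156] [297.7 180.6] [0.5747 0.2202 0.0066] rect [577.  220.7] [111.1   7. ] 12.4
0.004 0.012 [280
[... 1849 characters left out ...]
] [299.8 217.5] [0.4865 0.221  0.0682] rect [483.4 223.3] [37.8 36.8] 28.0
0.055 0.08 [290 236  27   9 115] [302.8 239.8] [0.4434 0.2154 0.0715] rect [444.1 214.6] [ 7.1 50.4] 12.4
0.055 0.08 [299 247  13  13 118] [305.3 253.4] [0.4189 0.2092 0.0575] rect [419.1 209.3] [22.7 22.1] 45.8
[[     0      0    512    384 196497]
 [   223    220      1      2      2]
 [   206    226      1      1      1]
 [   211    227     12     12    105]
 [   205    238      2      2      3]] [[255.52246599 191.47699965]
 [223.         220.5       ]
 [206.         226.        ]
 [215.97142857 232.32380952]
 [205.66666667 238.33333333]]
side [[0.42141456 0.20563518 0.056     ]] [0.42146766 0.20537881 0.05626965]
```

View pics/crop.png

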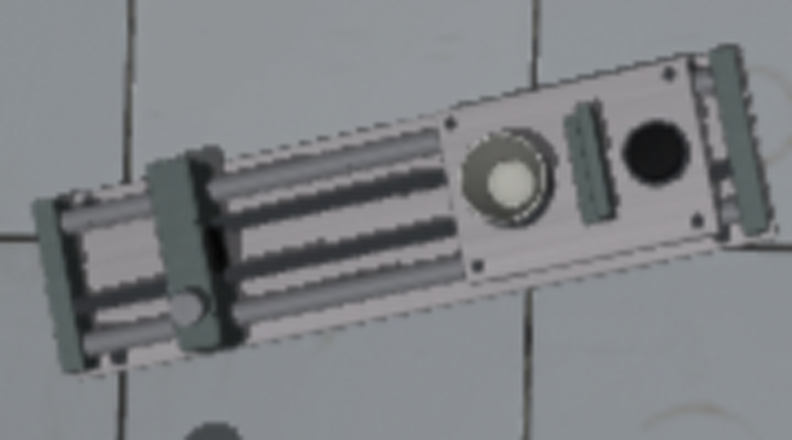

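```bash
python3 -m jog '[[[0,0,-4,-30,-15,5,1],[0,0,-8,-60,-30,15,1],[0,0,-13,-95,-48,25,1],[0,0,-18,-130,-66,40,1],[0,0,-23,-165,-84,55,1],[0,0,-28,-200,-102,70,1],[0,0,-33,-235,-120,85,1],[0,0,-36,-265,-135,98,1],[0,0,-38.4,-285,-145,106,1],[0,0,-38.4,-293,-149,110,1]]]' 30
python3 -m jog '[[[0,0,0,0,0,0,1],[0,0,0,0,0,0,1],[0,0,0,0,0,0,1]]]'
python3 - <<'E'
from h import *
st=status.get_state();print(st['t'],st['tcp_pos'],st['grip_width'],st['contact_force'],st['q']);print(rot(st['ee_rot']).round(4))
s=viewer.snapshot('side');np.save('side1.npy',s,allow_pickle=True)
w=viewer.snapshot('wrist');np.save('w1.npy',w,allow_pickle=True)
a=cv2.resize(s['pixels'][120:270,150:350],(800,600),interpolation=cv2.INTER_CUBIC)
cv2.imwrite('pics/s1.png',a[...,::-1]);save(w,'w1.png')
E
```

```text
t: 0.93
tcp_pos: [0.4293, 0.2071, 0.1926]
ee_rot: [-0.001, -0.107, 0.994, -0.0]
contact_force: [0.1, 0.3, -0.3]
grip_width: 0.0001
gripper_force: 0.0
t: 1.18
tcp_pos: [0.4276, 0.2105, 0.1943]
ee_rot: [0.0, -0.108, 0.994, 0.0]
contact_force: [0.1, 0.5, 0.1]
grip_width: 0.0
gripper_force: 0.0
1.1833 [0.42760694 0.21053011 0.19434923] 5.349920188805473e-06 [0.09727003 0.50445507 0.09001069] [ 2.10923858e-01  3.30466626e-01  1.78527093e+00  2.50277103e-04
  1.02540360e+00 -1.57698331e+00]
[[-9.766e-01 -2.153e-01  4.000e-04]
 [-2.153e-01  9.766e-01  3.000e-04]
 [-5.000e-04  2.000e-04 -1.000e+00]]
```

View pics/s1.png

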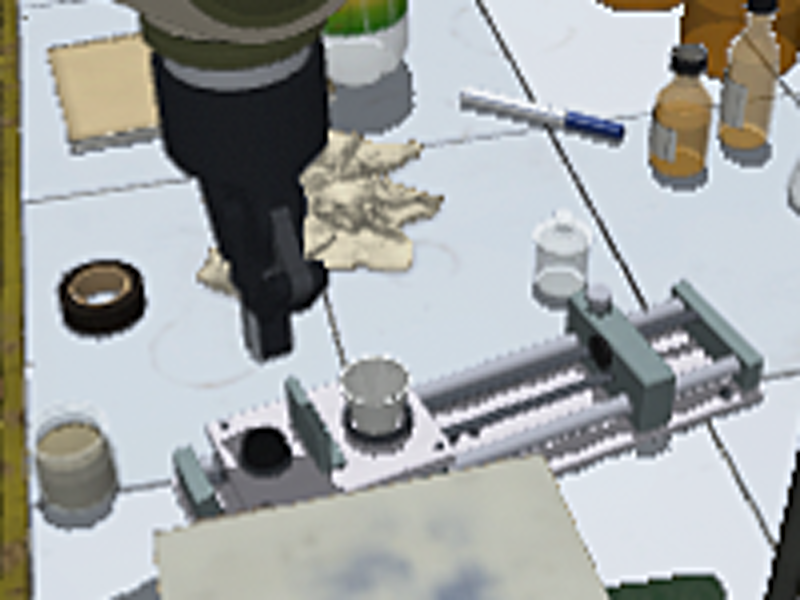

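View pics/w1.png

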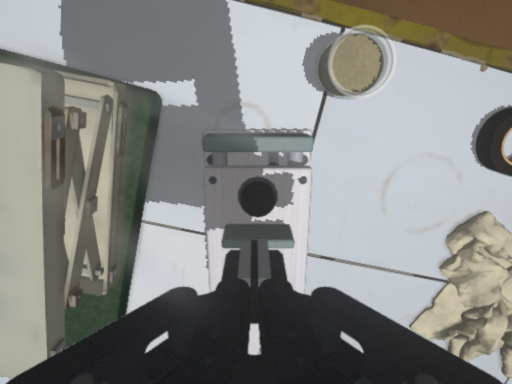

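The side view shows the closed fingertips (270,350 in the crop) above the carriage, with the button at (265,450). In the wrist view the button is at (258,197), the wall at (258,236), and the carriage edges are parallel to the tool.

```bash
python3 - <<'E'
from h import *
w=np.load('w1.npy',allow_pickle=True).item()
p=w['pixels'];m=(p.max(2)<50).astype(np.uint8);k=np.zeros_like(m);k[172:220,232:285]=1;m*=k
n,l,st,ce=cv2.connectedComponentsWithStats(m);i=1+st[1:,4].argmax();print(st[i],ce[i])
P=cloud(w);c=onplane(w,[st[i,:2]+st[i,2:4]/2-.5],.059);print('button',c,np.median(P[l==i],0))
z=P[...,2];box=np.zeros(z.shape,bool);box[225:248,222:296]=1
q=P[box&(z>.067)&(z<.08)];print('wall',cv2.minAreaRect((q[:,:2]*1000).astype(np.float32)),np.median(q[:,2]))
box[:]=0;box[160:300,205:315]=1
q=P[box&(z>.04)&(z<.049)];print('deck',cv2.minAreaRect((q[:,:2]*1000).astype(np.float32)),np.median(q[:,2]))
box[:]=0;box[225:300,225:290]=1;q=P[box&(z>.09)&(z<.15)]
if len(q):print('tips',q.min(0),q.max(0),len(q))
tcp=np.array([.4276,.2105]);u=np.array([np.cos(.2164),np.sin(.2164)]);v=np.array([-u[1],u[0]])
for b in(c[0,:2],np.array([.4193,.2093]),np.array([.4214,.2055])):print(b,(tcp-b)@u,(tcp-b)@v)
E
```

```text
[241 181  34  35 921] [257.23127036 198.22692725]
button [[0.41648532 0.2097465  0.059     ]] [0.41658239 0.20961959 0.059078  ]
wall ((443.0133361816406, 215.424560546875), (7.114588260650635, 49.129329681396484), 12.64778995513916) 0.07402546037968302
deck ((450.8151550292969, 216.97145080566406), (108.70599365234375, 80.26233673095703), 12.453720092773438) 0.0452141387227907
tips [0.41457397 0.19466716 0.12520895] [0.42409043 0.22135087 0.14999469] 1366
[0.41648532 0.2097465 ] 0.011017239858623636 -0.0016505626073106087
[0.4193 0.2093] 0.008364075011755725 -0.0006101222809592991
[0.4214 0.2055] 0.007128970781529331 0.0035521508408428992
```

```bash
python3 -c "
from bench import arm;print(arm.tip_reach)"
python3 -m jog '[[[0,0,0,2,0,5,1],[0,0,0,2,0,15,1],[0,0,0,2,0,25,1],[0,0,0,2,0,34,1],[0,0,0,2,0,40,1],[0,0,0,2,0,43,1],[0,0,0,2,0,45,1],[0,0,0,2,0,45,1],[0,0,0,2,0,45,1]]]'
python3 - <<'E'
from h import *
st=status.get_state();print(st['t'],st['tcp_pos'],st['contact_force'])
s=viewer.snapshot('side')
a=cv2.resize(s['pixels'][180:255,180:280],(800,600),interpolation=cv2.INTER_CUBIC)
cv2.imwrite('pics/s2.png',a[...,::-1])
E
```

```text
0.0726
t: 2.03
tcp_pos: [0.4264, 0.2091, 0.1491]
ee_rot: [0.0, -0.108, 0.994, 0.0]
contact_force: [0.7, -0.4, -0.6]
grip_width: -0.0004
gripper_force: 0.0
2.0333 [0.42639257 0.20908798 0.14905808] [ 0.72575062 -0.39339386 -0.56254822]
```

View pics/s2.png

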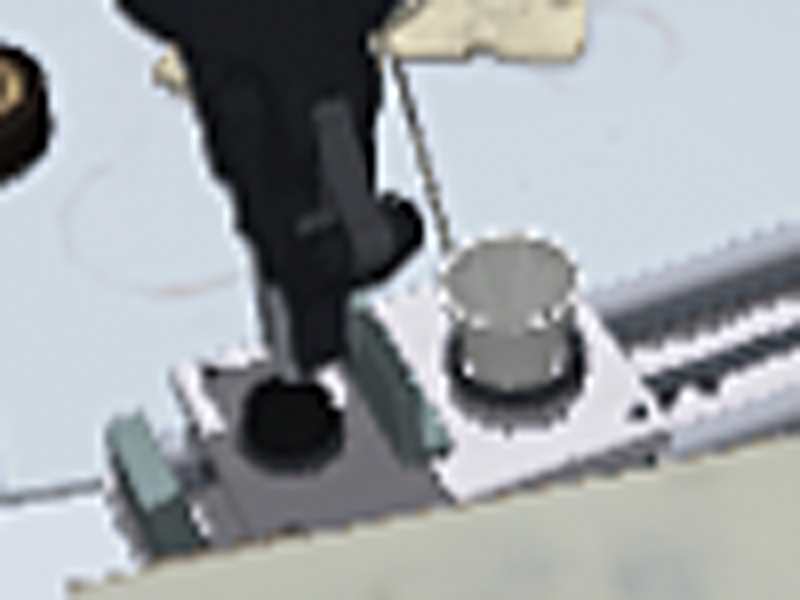

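Fingertips sit over the button's front half with a gap to the wall (tips at 310,370; wall face at 380,400). I'll press next.

```bash
python3 -m jog '[[[0,0,0,0,0,5,1],[0,0,0,0,0,10,1],[0,0,0,0,0,14,1],[0,0,0,0,0,16,1],[0,0,0,0,0,16,1],[0,0,0,0,0,16,1]]]'
python3 -m jog '[[[0,0,0,0,0,2,1],[0,0,0,0,0,4,1],[0,0,0,0,0,4,1],[0,0,0,0,0,4,1]]]'
python3 -m jog '[[[0,0,0,0,0,2,1],[0,0,0,0,0,2,1],[0,0,0,0,0,2,1]]]'
```

```text
t: 2.58
tcp_pos: [0.4262, 0.2091, 0.1328]
ee_rot: [-0.0, -0.108, 0.994, -0.0]
contact_force: [-0.4, -0.8, 0.0]
grip_width: -0.0001
gripper_force: 0.0
t: 2.92
tcp_pos: [0.4265, 0.2091, 0.1291]
ee_rot: [0.0, -0.108, 0.994, 0.0]
contact_force: [1.0, 0.5, 3.1]
grip_width: 0.0
gripper_force: 1.4
t: 3.17
tcp_pos: [0.4264, 0.2091, 0.127]
ee_rot: [0.0, -0.108, 0.994, 0.0]
contact_force: [1.1, -0.1, 2.7]
grip_width: 0.0004
gripper_force: 1.8
```

```bash
python3 -m jog '[[[0,0,0,0,0,1.5,1],[0,0,0,0,0,2.5,1],[0,0,0,0,0,2.5,1],[0,0,0,0,0,2.5,1],[0,0,0,0,0,2.5,1]]]'
python3 -m jog '[[[0,0,0,0,0,0,1],[0,0,0,0,0,0,1],[0,0,0,0,0,0,1]]]'
```

```text
t: 3.58
tcp_pos: [0.4264, 0.2091, 0.1245]
ee_rot: [0.0, -0.108, 0.994, 0.0]
contact_force: [1.1, 1.0, 4.3]
grip_width: -0.0001
gripper_force: 2.3
t: 3.83
tcp_pos: [0.4264, 0.2091, 0.1245]
ee_rot: [0.0, -0.108, 0.994, 0.0]
contact_force: [2.3, 1.0, 4.6]
grip_width: -0.0001
gripper_force: 2.3
```

```bash
python3 -m jog '[[[0,0,0,0,0,0.5,1],[0,0,0,-1,0,0.5,1],[0,0,0,-2,0,0.5,1],[0,0,0,-3,0,0.5,1],[0,0,0,-4,0,0.5,1],[0,0,0,-5,0,0.5,1],[0,0,0,-6,0,0.5,1],[0,0,0,-7.5,0,0.5,1],[0,0,0,-9,0,0.5,1],[0,0,0,-10,0,0.5,1]]]'
python3 - <<'E'
from h import *
w=viewer.snapshot('wrist');P=cloud(w);z=P[...,2];print(status.get_state()['contact_force'])
s=viewer.snapshot('top');p=cloud(s)
for Q,b in((p,(200,300,230,330)),):
    z=Q[...,2];k=np.zeros(z.shape,bool);k[b[0]:b[1],b[2]:b[3]]=1
    q=Q[k&(z>.039)&(z<.049)];print(cv2.minAreaRect((q[:,:2]*1000).astype(np.float32)) if len(q) else 0,len(q))
a=cv2.resize(viewer.snapshot('side')['pixels'][180:255,180:280],(800,600),interpolation=cv2.INTER_CUBIC)
cv2.imwrite('pics/s3.png',a[...,::-1])
E
```

```text
t: 4.67
tcp_pos: [0.4362, 0.2113, 0.1239]
ee_rot: [0.0, -0.108, 0.994, 0.0]
contact_force: [-1.9, 0.3, 5.0]
grip_width: 0.0002
gripper_force: 2.4
[-1.8312359  -0.08500715  5.5499708 ]
((420.79559326171875, 268.494140625), (182.19920349121094, 26.60662269592285), 8.094894409179688) 32
```

View pics/s3.png

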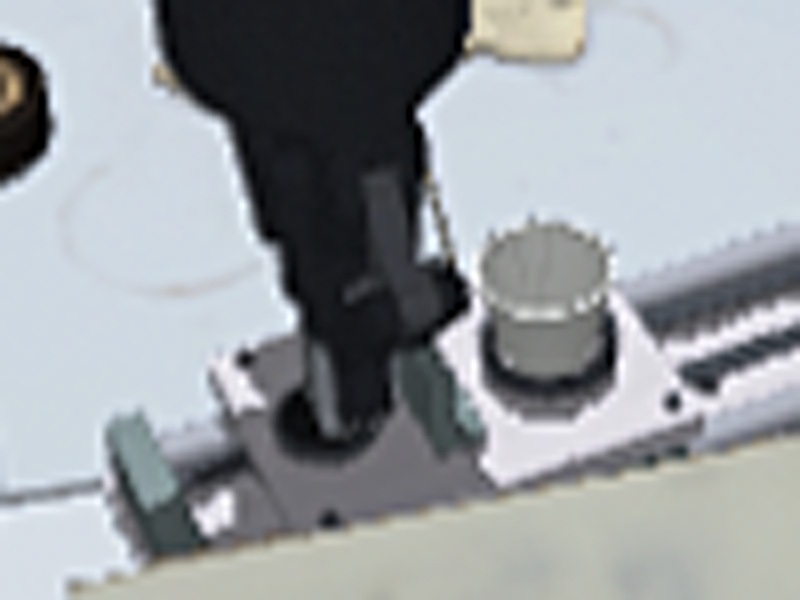

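The carriage has moved forward with the button held down (crucible went from (515,300) to (545,290)) at a push of about 2 N. I'll continue.

```bash
python3 -m jog '[[[0,0,0,-1.5,0,0,1],[0,0,0,-4,0,0,1],[0,0,0,-7,0,0,1],[0,0,0,-10.5,0,0,1],[0,0,0,-14,0,0,1],[0,0,0,-17.5,0,0,1],[0,0,0,-21,0,0,1],[0,0,0,-24.5,0,0,1],[0,0,0,-28,0,0,1],[0,0,0,-31,0,0,1]]]'
python3 -m jog '[[[0,0,0,-3,0,0,1],[0,0,0,-6,0,0,1],[0,0,0,-9,0,0,1],[0,0,0,-12,0,0,1],[0,0,0,-15,0,0,1],[0,0,0,-18,0,0,1],[0,0,0,-21,0,0,1],[0,0,0,-24,0,0,1],[0,0,0,-27,0,0,1],[0,0,0,-30,0,0,1]]]'
python3 -m jog '[[[0,0,0,-3,0,0,1],[0,0,0,-6,0,0,1],[0,0,0,-9,0,0,1],[0,0,0,-12,0,0,1],[0,0,0,-14.5,0,0,1],[0,0,0,-16.5,0,0,1],[0,0,0,-18,0,0,1],[0,0,0,-19,0,0,1],[0,0,0,-20,0,0,1],[0,0,0,-20,0,0,1]]]'
python3 - <<'E'
from h import *
a=cv2.resize(viewer.snapshot('side')['pixels'][160:250,220:340],(800,600),interpolation=cv2.INTER_CUBIC)
cv2.imwrite('pics/s4.png',a[...,::-1])
E
```

```text
t: 5.65
tcp_pos: [0.4667, 0.218, 0.1239]
ee_rot: [0.0, -0.108, 0.994, 0.0]
contact_force: [-2.5, -1.0, 4.5]
grip_width: -0.0003
gripper_force: 2.4
t: 6.48
tcp_pos: [0.4959, 0.2244, 0.1239]
ee_rot: [0.0, -0.108, 0.994, -0.0]
contact_force: [-2.0, -0.3, 4.9]
grip_width: -0.0001
gripper_force: 2.4
t: 7.32
tcp_pos: [0.5153, 0.2286, 0.1239]
ee_rot: [0.0, -0.108, 0.994, 0.0]
contact_force: [-0.9, -1.1, 4.5]
grip_width: -0.0001
gripper_force: 2.4
```

View pics/s4.png

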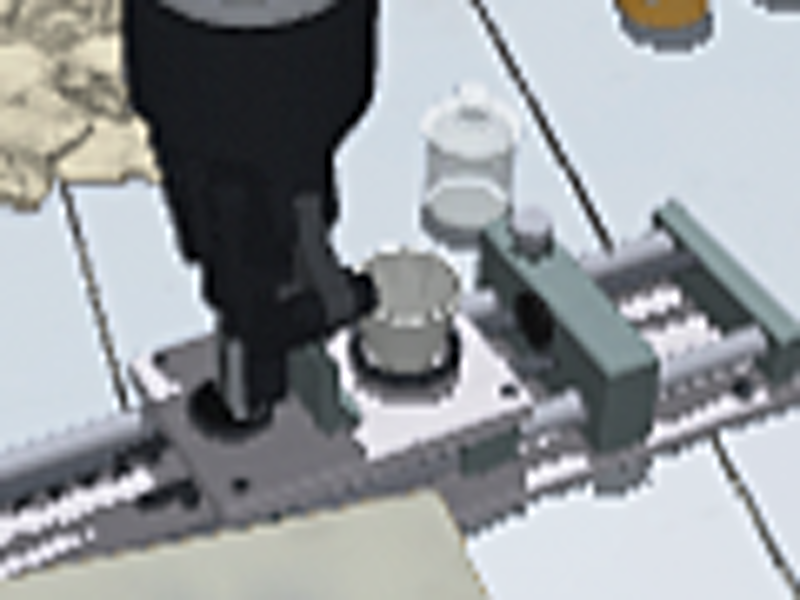

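The carriage nose (about 520,400) is roughly 20 mm short of the bumper (535,320), and the crucible is upright. I'll approach slowly.

```bash
python3 -m jog '[[[0,0,0,-1,0,0,1],[0,0,0,-2.5,0,0,1],[0,0,0,-4,0,0,1],[0,0,0,-5.5,0,0,1],[0,0,0,-7,0,0,1],[0,0,0,-8.5,0,0,1],[0,0,0,-10,0,0,1],[0,0,0,-11,0,0,1],[0,0,0,-12,0,0,1],[0,0,0,-13,0,0,1]]]'
python3 -m jog '[[[0,0,0,-0.5,0,0,1],[0,0,0,-1,0,0,1],[0,0,0,-1.5,0,0,1],[0,0,0,-2,0,0,1],[0,0,0,-2.5,0,0,1],[0,0,0,-3,0,0,1],[0,0,0,-3.5,0,0,1],[0,0,0,-4,0,0,1]]]'
```

```text
t: 8.2
tcp_pos: [0.5279, 0.2314, 0.1239]
ee_rot: [-0.0, -0.108, 0.994, -0.0]
contact_force: [-1.0, -0.8, 4.9]
grip_width: 0.0001
gripper_force: 2.4
t: 8.87
tcp_pos: [0.5318, 0.2323, 0.1239]
ee_rot: [0.0, -0.108, 0.994, -0.0]
contact_force: [-1.1, -1.5, 4.2]
grip_width: -0.0
gripper_force: 2.4
```

```bash
python3 -m jog '[[[0,0,0,-0.5,0,0,1],[0,0,0,-1,0,0,1],[0,0,0,-1.5,0,0,1],[0,0,0,-2,0,0,1],[0,0,0,-2,0,0,1]]]'
python3 - <<'E'
from h import *
a=cv2.resize(viewer.snapshot('side')['pixels'][160:235,240:340],(800,600),interpolation=cv2.INTER_CUBIC)
cv2.imwrite('pics/s5.png',a[...,::-1])
E
```

```text
t: 9.28
tcp_pos: [0.5338, 0.2327, 0.1239]
ee_rot: [0.0, -0.108, 0.994, 0.0]
contact_force: [-0.8, -0.3, 5.0]
grip_width: -0.0001
gripper_force: 2.4
```

View pics/s5.png

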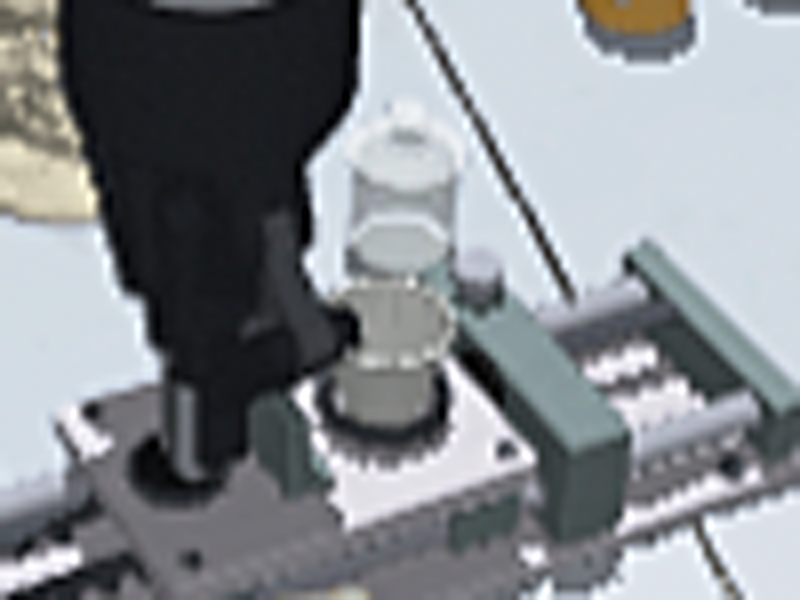

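The nose is nearly at the bumper, only a small gap left at (485,375). I'll continue until the force rises.

```bash
python3 -m jog '[[[0,0,0,-0.5,0,0,1],[0,0,0,-1,0,0,1],[0,0,0,-1.5,0,0,1],[0,0,0,-2,0,0,1],[0,0,0,-2,0,0,1]]]' | sed -n '2p;4p'
python3 -m jog '[[[0,0,0,-0.5,0,0,1],[0,0,0,-1,0,0,1],[0,0,0,-1.5,0,0,1],[0,0,0,-1.5,0,0,1]]]'| sed -n '2p;4p'
```

```text
tcp_pos: [0.5357, 0.2331, 0.1239]
contact_force: [-1.6, -0.3, 4.7]
tcp_pos: [0.537, 0.2335, 0.1238]
contact_force: [-2.6, -1.7, 5.2]
```

```bash
python3 -m jog '[[[0,0,0,-0.5,0,0,1],[0,0,0,-1,0,0,1],[0,0,0,-1,0,0,1]]]' | sed -n '2p;4p'
python3 -m jog '[[[0,0,0,-0.5,0,0,1],[0,0,0,-1,0,0,1],[0,0,0,-1,0,0,1]]]'| sed -n '2p;4p'
```

```text
tcp_pos: [0.5381, 0.2337, 0.1239]
contact_force: [-2.2, -0.1, 4.9]
tcp_pos: [0.5391, 0.2339, 0.1239]
contact_force: [-3.7, -0.1, 4.9]
```

```bash
python3 -m jog '[[[0,0,0,-0.5,0,0,1],[0,0,0,-1,0,0,1],[0,0,0,-1,0,0,1]]]' | sed -n '2p;4p'
python3 -m jog '[[[0,0,0,-0.5,0,0,1],[0,0,0,-1,0,0,1],[0,0,0,-1,0,0,1]]]'| sed -n '2p;4p'
```

```text
tcp_pos: [0.5401, 0.2341, 0.1239]
contact_force: [-2.9, 0.8, 5.4]
tcp_pos: [0.5403, 0.2342, 0.1239]
contact_force: [-7.5, -1.7, 8.7]
```

```bash
python3 - <<'E'
from h import *
s=viewer.snapshot('side')
a=cv2.resize(s['pixels'][160:235,240:340],(800,600),interpolation=cv2.INTER_CUBIC)
cv2.imwrite('pics/s6.png',a[...,::-1])
E
```

```text
(no output)
```

View pics/s6.png

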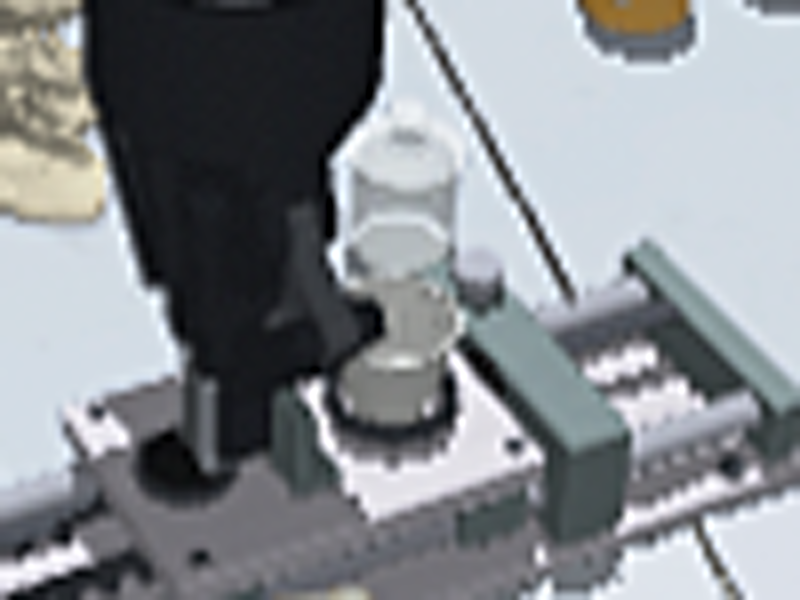

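The tips have slid forward until they touch the wall, and the carriage seems to be on the bumper (the corner screw barely moved). I'll press a little more to confirm, and hold.

```bash
python3 -m jog '[[[0,0,0,-0.5,0,0,1],[0,0,0,-0.5,0,0,1],[0,0,0,-0.5,0,0,1],[0,0,0,-0.5,0,0,1],[0,0,0,-0.5,0,0,1]]]' | sed -n '2p;4p'
python3 - <<'E'
from h import *
u=np.array([np.cos(.2164),np.sin(.2164)])
for n in('top','side'):
    s=viewer.snapshot(n);P=cloud(s);z=P[...,2]
    # along-rail coords of deck-height points between crucible and stop, and stop-top points
    q=(P[...,:2]-[.4185,.2088]);a=q@u;l=q@np.array([-u[1],u[0]])
    d=(z>.040)&(z<.0475)&(abs(l)<38)&(a>150)&(a<.3)
    d=(z>.040)&(z<.0468)&(abs(l)<38)&(a>.15)&(a<.30)
    t=(z>.0475)&(z<.053)&(abs(l)<44)&(a>.19)&(a<.25)
    print(n,'deck',d.sum(),np.percentile(a[d],[2,50,98]).round(4) if d.any() else 0,'stop',t.sum(),np.percentile(a[t],[2,98]).round(4) if t.any() else 0)
    o=(z>.003)&(z<.035)&(abs(l)<38)&(a>.19)&(a<.215);print('low points before stop',o.sum(),np.sort(a[o]).round(4)[::max(1,o.sum()//6)])
E
```

```text
tcp_pos: [0.5404, 0.2342, 0.1239]
contact_force: [-11.4, -3.1, 10.0]
top deck 333 [0.1542 0.2272 0.2609] stop 87 [0.1909 0.247 ]
low points before stop 769 [0.19   0.1931 0.1963 0.1999 0.2043 0.2093 0.215 ]
side deck 447 [0.1509 0.1919 0.2556] stop 157 [0.1923 0.2412]
low points before stop 240 [0.1902 0.1926 0.1956 0.1997 0.2048 0.2116]
```

```bash
python3 -m jog '[[[0,0,0,0.3,0,0,1],[0,0,0,0.6,0,0,1],[0,0,0,0.6,0,-2,1],[0,0,0,0.6,0,-4,1],[0,0,0,0.6,0,-6,1],[0,0,0,0.6,0,-8,1],[0,0,0,0.6,0,-10,1],[0,0,0,0.6,0,-12,1],[0,0,0,1.5,0,-14,1],[0,0,0,3,0,-16,1]]]'
python3 -m jog '[[[0,0,0,2,0,-6,1],[0,0,0,2,0,-15,1],[0,0,0,2,0,-30,1],[0,0,0,2,0,-50,1],[0,0,0,2,0,-75,1],[0,0,0,2,0,-100,1],[0,0,0,30,0,-120,1],[0,0,0,60,0,-130,1],[0,0,0,90,0,-135,1],[0,0,0,110,0,-135,1]]]'
python3 -m jog '[[[0,0,0,40,0,0,1],[0,0,0,70,0,0,1],[0,0,0,90,0,0,1],[0,0,0,90,0,0,1],[0,0,0,90,0,0,1]]]'
python3 - <<'E'
from h import *
s=viewer.snapshot('side');t=viewer.snapshot('top')
a=cv2.resize(s['pixels'][160:250,220:340],(400,300),interpolation=cv2.INTER_CUBIC)
b=cv2.resize(t['pixels'][115:235,230:390],(400,300),interpolation=cv2.INTER_CUBIC)
cv2.imwrite('pics/f.png',np.hstack([a,b])[...,::-1])
for n,s in(('top',t),('side',s)):
    P=cloud(s);z=P[...,2];u=np.array([np.cos(.2164),np.sin(.2164)]);q=P[...,:2]-[.4185,.2088];a=q@u;l=q@[-u[1],u[0]]
    k=(s['pixels'].max(2)<55)&(abs(a-.112)<.012)&(abs(l)<.012);print(n,'button a,z',np.median(a[k]),np.median(z[k]),k.sum())
    k=(z>.067)&(z<.08)&(abs(l)<.024)&(a>.11)&(a<.15);print('wall',np.percentile(a[k],[5,50,95]))
E
```

```text
t: 12.48
tcp_pos: [0.5393, 0.2338, 0.1405]
ee_rot: [0.001, -0.108, 0.994, 0.0]
contact_force: [0.7, 0.1, 0.7]
grip_width: 0.0002
gripper_force: 0.0
t: 13.32
tcp_pos: [0.4295, 0.2099, 0.2772]
ee_rot: [0.002, -0.108, 0.994, 0.0]
contact_force: [0.1, 0.3, 0.0]
grip_width: 0.0002
gripper_force: 0.0
t: 13.73
tcp_pos: [0.3432, 0.1909, 0.2762]
ee_rot: [0.002, -0.108, 0.994, 0.0]
contact_force: [-0.2, -0.2, 0.5]
grip_width: -0.0004
gripper_force: 0.0
top button a,z 0.11080860282469744 0.05688039961707214 131
wall [0.13474844 0.13760528 0.14127349]
side button a,z 0.1128608606676609 0.056057621492709764 94
wall [0.13669233 0.13940254 0.14273986]
```

View pics/f.png

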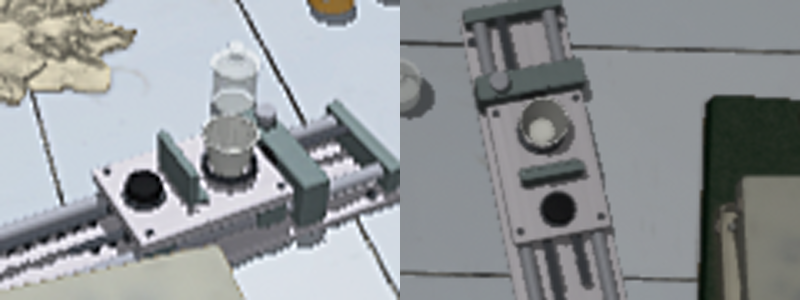

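The carriage is flush with the end stop, the button is up (same height reading as at the start), and the crucible is upright in its cell.

```bash
python3 -c "
from bench import workorder;print(workorder.sign_off())"
```

```text
the job is handed in; nothing more can be done
None
```

The job is handed in, but no verdict came back: the last pictures show the carriage against the end stop, the button up, the crucible upright in its cell and the arm clear.

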